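# Open the brush-top paste jar in its bench block

## Robot

A 6-joint arm with a two-finger parallel gripper is mounted at the origin on the work surface; the furniture and walls round the work are solid. World frame = base frame: x ahead of the robot, y to its left, z up, the work surface at z = 0. Lengths are in m, angles in degrees, forces in N, time in s.
With the tool pointing down it reaches from about 0.4 to 0.825 m from the base axis. Payload 7 kg.
Tool frame: the origin (TCP) lies at the very end of the fingers, on their centre line; the grasp point (between the pads) lies 19 mm behind it (ctrl.hold_point_z is the distance from the TCP to the grasp point, in m); z points along the fingers, y is the line along which they close (so a half turn about z gives the same grasp; the last joint's range is limited). The gripper opens to 88 mm and grips with 3 to 60 N. Pads are 19 mm wide; open, the fingers measure 130 mm over their backs; the gripper's body (78 mm by 193 mm) begins 47 mm behind the grasp point.
Start: joints at [93.111, 20.546, 0.682, 0, -70.136, -16.507], TCP at [0.156, 0.657, 0.227] pointing down, gripper open.
Joint ranges: [-176.03, 176.03], [-82.01, 121.73], [-58.28, 71.71], [-173.87, 95.51], [-174.79, -0.11], [-173.66, 173.66]. Speed limits (degrees/s): [136.94, 136.94, 172.46, 180, 180, 180].

## Interface

Orientations are given as [roll, pitch, yaw] about the fixed x, y, z axes, in that order (R = Rz(yaw) Ry(pitch) Rx(roll)).
In Python, from plant import sensors, viewer, workorder, ctrl gives the robot as it stands.
- The arm moves only by the shell command python3 -m pendant 'ROWS'. ROWS is JSON, a list of rows, each a list of 3 entries, a list of its own where there are three numbers: the opening, from -1 (shut) to 1 (fully open), so that 0 is half open, then the shift along the tool's x, y, z in m, then the turn, a rotation vector about the tool's x, y, z in degrees. A call has 1 to 10 rows; each row is the pose to reach, as a shift and turn from the pose commanded when the call began, along the tool's axes at that moment; what a row does not reach only later rows make up. A row lasts 1/12 s, in which the tool goes at most 41.7 mm and 7.16 degrees, less where a joint would pass 70% of its speed; a pose out of reach is approached as far as the arm can. A call with a gripper value outside its range is refused whole. The fingers move at their own pace and stop on an object; the grip force is fixed at half the most. Time passes only in rows, so rows that repeat a pose let the fingers close. It gives the time, the measured TCP pose, the force, the opening and the grip force at its end, in the units of the state.
- sensors.get_obs(): the state, without advancing time (a new reading comes with each control period).
- viewer.snapshot(name): name is "side" or "top"; returns the picture (420x560x3 uint8, red, green, blue); there is no depth.
- viewer.camera_params(name): a dict with "fx", "fy", "cx", "cy" (pixels), "extrinsics" (4x4, takes a point from world to camera coordinates). Camera axes: x right, y up, looking along -z (the intrinsics and any distortion apply to the point x, -y, -z); pixel columns grow to the right and rows downward; lengths in m; the calibration is good to about 2 mm. A picture is of the moment at which its call begins. camera_params takes no time and is no camera call.
- workorder.close_job(): hands the job in; it is judged then, once.
The state is a dict: "clock": time; "joint_pos": joint angles; "qvel": joint speeds; "tau": joint torques, N m; "tool_pos": TCP position; "orientation": TCP orientation; "force": force on the tool from outside, world axes, zero at the start; "moment": the same for the moment, N m; "opening": finger opening in m; "gripper_force": force on a finger pad.
Only numpy, scipy, OpenCV 4.12 (cv2) and the standard library are available. Lean on these libraries where they do the work, as an engineer would, in place of code of your own. Each camera call takes 0.05 s, during which the arm holds its last target. There are 200 camera calls.

## Task

I have bolts to coat and only one hand free: set the square paste jar, still closed, fully down into the square pocket of the plywood block so that it cannot turn, and there unscrew its tight red brush cap. When the thread lets go, lift the cap straight up and finish holding it still and upright just above the jar's mouth, clear of the neck but with the brush always still hanging inside the jar so that it drips back in: do not put the cap down or let go of it. The open jar must stay down in its pocket, and leave the bolts and the little red bottle as they are.

Things in the scene. Friction and masses are not known exactly. Their poses are not given: they have to be found in the camera images.
- jar_mid (a point): White jar, grey label, orange stripe, loose, about 0.45 kg. Body square, 64 x 64 mm, rounded corners, 72 mm high; this point is on its axis half-way up, 36 mm above its underside; x and y square to the flat sides, z up. It starts closed on the bench at any yaw and fits the pocket in any of four quarter turns. With the cap tight, the closed jar can be carried by its cap.
- jar_mouth (a point): Centre of the jar's open mouth under the cap, 96 mm above its underside, 34 mm wide inside. The neck, 24 mm high, carries a coarse three-start right-hand thread: turned anticlockwise seen from above, the cap rises 3 mm and is free after 65 degrees; between 65 and 100 degrees (best 80) it lifts straight off; beyond that it meets a stop.
- cap_grip (a point): Red ribbed round cap, 58 mm across, 37 mm high, 0.08 kg. This point is on its axis, 29 mm above its lower edge, 8 mm below its top, where it is best gripped, across any diameter. z up; white bar on top along x. Screwed down it is 71 mm above jar_mid, the cap's edge 6 mm over the jar's shoulder. A sprung seal makes it tight: up to about 0.6 N m to turn, so an unbraced jar turns with it.
- brush_tip (a point): Lower end of the brush that hangs from the cap's underside on a steel stem, on the cap's axis, 40 mm below its lower edge (69 mm below cap_grip), 13 mm thick; it passes the mouth freely. Screwed down it is 58 mm below the mouth, inside the jar.
- pocket (a point): Centre of the square pocket's floor in the plywood block screwed to the bench; floor 10 mm above the bench. Pocket 67 mm square (1.5 mm play each side of the jar), x and y square to its walls; wooden battens round it 20 mm wide, tops 26 mm above the floor, upper 8 mm bevelled out by 6 mm as lead-in. Base board 112 (x) by 168 (y) mm. A seated jar has jar_mid 36 mm above this point.
- hex_bolt_1: Bright hex bolt, 23 x 56 x 21 mm, lying on the bench, to be left alone; origin under its middle.
- hex_bolt_2: Bright hex bolt, 19 x 64 x 17 mm, lying on the bench, to be left alone; origin under its middle.
- threadlock_bottle: Small red flat bottle with a white pointed cap, 26 x 42 x 102 mm, standing on the bench, to be left alone; origin at the centre of its underside, z up.
Things that resemble listed ones, but are neither listed nor needed, are in the scene too. Of the things that look like the part that bears cap_grip, the smaller one is meant.

How it is judged (in metres and radians):
On the way:
1. the closed jar stands fully down in the pocket, its cap still screwed on (z of jar_mid in the frame of pocket below 0.04 m and horizontal distance between jar_mid and pocket below 0.006 m and angle between jar_mid's own z axis and vertical below 0.06 rad and z of cap_grip in the frame of jar_mid below 0.0735 m), for 0.3 s.
At the end, for the whole second after the job is handed in: Jar upright and fully down in the pocket (4 mm, 3 degrees, 6 mm sideways), untouched by the robot; cap held still and upright (10 degrees) by the gripper over the mouth (12 mm sideways), its lower edge 1 to 37 mm above the mouth, brush tip still in the jar, not touching it (z of jar_mid in the frame of pocket below 0.04 m and horizontal distance between jar_mid and pocket below 0.006 m and angle between jar_mid's own z axis and vertical below 0.06 rad and z of cap_grip in the frame of jar_mid between 0.09 and 0.126 m and horizontal distance between cap_grip and jar_mid below 0.012 m and angle between cap_grip's own z axis and vertical below 0.17 rad and contact force between each of brush_cap, the arm and jar below 0.3 N and contact force between the fingers and brush_cap above 2 N and linear speed of each of brush_cap, jar below 0.02 m/s); the arm keeps its last pose, push and grip.
It fails at once if a bolt is shifted by more than 20 mm (distance of any of hex_bolt_1, hex_bolt_2 from where it was at the start of the episode above 0.02 m).
It fails at once if the red bottle is shifted by more than 20 mm or knocked over (distance of threadlock_bottle from where it was at the start of the episode above 0.02 m or angle between threadlock_bottle's own z axis and vertical above 0.3 rad).
It fails at once if the jar is tipped over (angle between jar_mid's own z axis and vertical above 0.6 rad).
It fails at once if the cap comes off, or is off, while the jar is not down in the pocket (z of cap_grip in the frame of jar_mid above 0.085 m and (z of jar_mid in the frame of pocket above 0.046 m or horizontal distance between jar_mid and pocket above 0.02 m)).
It fails at once if the brush is pulled out of the jar's mouth (z of brush_tip in the frame of jar_mouth above 0.004 m).
It also fails if it takes over 51 s, if anything falls off the work surface, if the arm or the gripper's body presses on something with over 40 N, if the wrist force passes 120 N, or if a joint passes its speed limit or range.

## Working session

There is one attempt and no reset: what is moved stays moved. The work goes in short steps, Python scripts to look and compute and a shell command to move; the robot and the scene stay as the last step left them, time stands still between calls to the robot, and variables do not carry over. Pictures are saved under pics/ and viewed, at most 10 in all, crops included, and the job is handed in when it is done.

```bash
mkdir -p pics; python3 - <<'E'
from plant import sensors, viewer, workorder, ctrl
import cv2
o=sensors.get_obs(); print(o, ctrl.hold_point_z)
for n in ("side","top"):
    im=viewer.snapshot(n); cv2.imwrite(f"pics/{n}0.png",im[:,:,::-1]); print(n,viewer.camera_params(n))
E
```

```text
{'clock': 0.0, 'joint_pos': array([ 9.31118332e+01,  2.05879918e+01,  6.35529933e-01, -1.95972485e-02,
       -7.01373391e+01, -1.65074658e+01]), 'qvel': array([-0.04301641, -0.06459923,  0.15223561,  0.01737484, -0.01887479,
       -0.07813323]), 'tau': array([ 1.48743202e-03, -5.82717061e+01,  2.93052274e+01,  6.99721947e+00,
        6.83462567e-03, -1.49993011e-04]), 'tool_pos': array([0.15628918, 0.65615961, 0.22567655]), 'orientation': array([ 1.79908665e+02, -7.85467866e-03, -1.34022992e+01]), 'force': array([-0.38886433, -0.0506577 ,  0.40797095]), 'moment': array([-0.03277873, -0.04235252,  0.03464505]), 'gripper_force': 0.0, 'opening': 0.08773239685914418} 0.0188
side {'fx': 435.7979753275305, 'fy': 435.7979753275305, 'cx': 278.9117688426811, 'cy': 210.02388014109277, 'extrinsics': array([[-0.94979187, -0.31261365,  0.01296544,  0.56118326],
       [ 0.18146614, -0.51663178,  0.83675662, -0.1731637 ],
       [-0.25488318,  0.79709743,  0.54742146, -0.76052777],
       [ 0.        ,  0.        ,  0.        ,  1.        ]])}
top {'fx': 494.8654338913967, 'fy': 494.8654338913967, 'cx': 286.8609972514865, 'cy': 215.01983850414987, 'extrinsics': array([[-0.01199998, -0.99980376,  0.01576191, -0.00641574],
       [ 0.99636145, -0.01062552,  0.08456339, -0.60580763],
       [-0.08437932,  0.01671932,  0.99629343, -1.17912675],
       [ 0.        ,  0.        ,  0.        ,  1.        ]])}
```

View pics/top0.png

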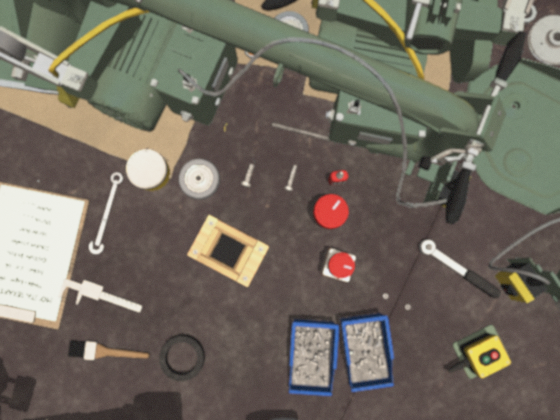

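View pics/side0.png

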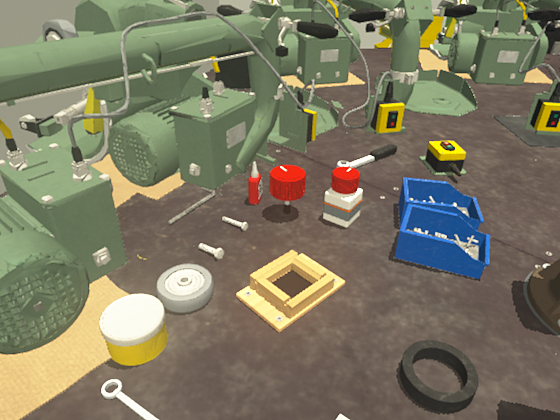

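The top view shows the closed jar at about (340,265) with its red cap at (341,265). The pocket is at (229,250), the larger red decoy cap at (331,211), the red bottle at (339,176) and the bolts at (249,175) and (291,177). The side view agrees: jar at (343,200), pocket at (291,283).

```bash
cat > h.py <<'E'
import numpy as np, cv2
from plant import viewer
def ray(n,px):
    p=viewer.camera_params(n);E=np.array(p["extrinsics"]);R,t=E[:3,:3],E[:3,3]
    d=np.array([(px[0]-p["cx"])/p["fx"],-(px[1]-p["cy"])/p["fy"],-1.])
    return -R.T@t,R.T@d
def onz(n,px,z):
    c,d=ray(n,px);return c+d*(z-c[2])/d[2]
def tri(p1,p2):
    (a,u),(b,v)=ray("top",p1),ray("side",p2)
    s=np.linalg.lstsq(np.c_[u,-v],b-a,rcond=None)[0];P,Q=a+u*s[0],b+v*s[1]
    return (P+Q)/2,np.linalg.norm(P-Q)
def red(im):
    h=cv2.cvtColor(im,cv2.COLOR_BGR2HSV)
    return (((h[...,0]<8)|(h[...,0]>172))&(h[...,1]>150)&(h[...,2]>90)).astype(np.uint8)*255
def blobs(m,amin=60):
    return [c for c in cv2.findContours(m,cv2.RETR_EXTERNAL,cv2.CHAIN_APPROX_NONE)[0] if cv2.contourArea(c)>amin]
E
python3 - <<'E'
from h import *
for n in("top","side"):
    im=cv2.imread(f"pics/{n}0.png")
    print(n,ray(n,(0,0))[0])
    for c in blobs(red(im)):
        M=cv2.moments(cv2.convexHull(c));x=(M["m10"]/M["m00"],M["m01"]/M["m00"]);print(np.round(x,1),cv2.boundingRect(c),onz(n,x,.0965).round(4))
t=cv2.imread("pics/top0.png")
a=cv2.resize(t[235:300,305:375],None,fx=6,fy=6,interpolation=cv2.INTER_CUBIC)
b=cv2.resize(t[205:295,180:275],None,fx=4,fy=4,interpolation=cv2.INTER_CUBIC)
o=np.zeros((400,810,3),np.uint8);o[:390,:420]=a;o[:360,425:805]=b;cv2.imwrite("pics/c1.png",o[:, :800])
E
```

```text
top [0.50403246 0.00686269 1.2260865 ]
[341.2 264.7] (329, 253, 26, 24) [ 0.4849 -0.1345  0.0965]
[330.5 210.9] (313, 194, 36, 35) [ 0.6081 -0.1124  0.0965]
[338.3 175.9] (330, 171, 18, 11) [ 0.689  -0.1321  0.0965]
side [0.37058491 0.69218641 0.55394911]
[254.3 188.7] (248, 173, 13, 32) [ 0.657  -0.0337  0.0965]
[344.9 179.6] (331, 167, 29, 27) [ 0.4869 -0.1347  0.0965]
[287.3 182.1] (270, 165, 36, 36) [ 0.6007 -0.0829  0.0965]
```

View pics/c1.png

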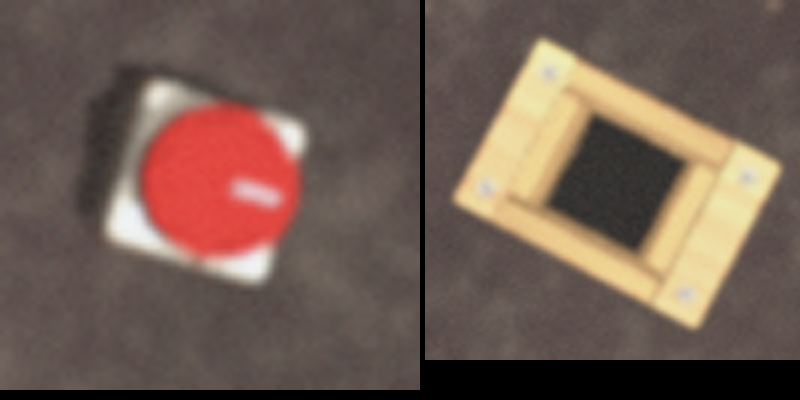

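The crop shows the jar's shoulder corners and the cap with its white bar pointing right. In the pocket block the dark floor, battens and screws are all clear. I'll measure these next.

```bash
python3 - <<'E'
from h import *
t=cv2.imread("pics/top0.png");s=cv2.imread("pics/side0.png")
P,e=tri((341.2,264.7),(344.9,179.6));print("cap",P.round(4),e)
P,e=tri((330.5,210.9),(287.3,182.1));print("decoy",P.round(4),e)
def wood(im,n,box):
    x,y,w,h=box;m=np.zeros(im.shape[:2],np.uint8);q=cv2.cvtColor(im[y:y+h,x:x+w],cv2.COLOR_BGR2HSV)
    m[y:y+h,x:x+w]=((q[...,2]>135)&(q[...,1]>50)&(q[...,0]>8)&(q[...,0]<35))*255
    c=max(blobs(m),key=cv2.contourArea);return c
c=wood(t,"top",(180,205,95,90));r=cv2.minAreaRect(c);b=cv2.boxPoints(r)
W=np.array([onz("top",p,.01) for p in b]);print("board",r,W.round(4),W.mean(0).round(4))
for i in range(4):
    d=W[(i+1)%4]-W[i];print(np.linalg.norm(d).round(4),np.degrees(np.arctan2(d[1],d[0])).round(2))
# dark floor
g=cv2.cvtColor(t,cv2.COLOR_BGR2GRAY);m=np.zeros_like(g);m[230:272,207:255]=(g[230:272,207:255]<85)*255
c=max(blobs(m),key=cv2.contourArea);r=cv2.minAreaRect(c);W=np.array([onz("top",p,.01) for p in cv2.boxPoints(r)]);print("floor",r,W.mean(0).round(4))
# side board hull quad
c=cv2.convexHull(wood(s,"side",(225,240,130,95)));q=cv2.approxPolyDP(c,4,True)[:,0];print("sidehull",[(p.tolist(),onz("side",p,.01).round(4).tolist()) for p in q])
# jar white+red in top
h=cv2.cvtColor(t,cv2.COLOR_BGR2HSV);w=((h[...,2]>150)&(h[...,1]<70)).astype(np.uint8)*255|red(t);k=np.zeros_like(w);k[240:290,315:365]=w[240:290,315:365]
c=max(blobs(k),key=cv2.contourArea);r=cv2.minAreaRect(c);b=cv2.boxPoints(r);print("jar",r)
W=np.array([onz("top",p,.072) for p in b])
for i in range(4):
    d=W[(i+1)%4]-W[i];print(W[i].round(4),np.linalg.norm(d).round(4),np.degrees(np.arctan2(d[1],d[0])).round(2))
# edge directions by hull segments
hu=cv2.convexHull(c)[:,0].astype(float);d=np.diff(np.r_[hu,hu[:1]],axis=0)
L=np.hypot(*d.T);a=np.degrees(np.arctan2(d[:,1],d[:,0]))
print([(round(x,1),round(y,1)) for x,y in zip(a,L) if y>4])
E
```

```text
cap [ 0.4858 -0.1342  0.097 ] 0.00178226073859365
decoy [ 0.6099 -0.1143  0.0779] 0.00016491438060793238
board ((227.76986694335938, 250.2439422607422), (70.29412078857422, 47.82353210449219), 28.072490692138672) [[0.5122 0.2352 0.01  ]
 [0.6151 0.1805 0.01  ]
 [0.532  0.0286 0.01  ]
 [0.4301 0.0843 0.01  ]] [0.5223 0.1321 0.01  ]
0.1165 -27.99
0.1731 -118.68
0.1161 151.34
0.1717 61.46
floor ((227.1000213623047, 250.30001831054688), (25.491174697875977, 25.491174697875977), 26.56505012512207) [0.522  0.1337 0.01  ]
sidehull [([293, 249], [0.5525, 0.0265, 0.01]), ([345, 283], [0.4344, 0.0908, 0.01]), ([279, 332], [0.5125, 0.2381, 0.01]), ([236, 292], [0.6127, 0.1767, 0.01]), ([251, 273], [0.6059, 0.1212, 0.01])]
jar ((339.3238220214844, 265.0343933105469), (29.333770751953125, 28.04907989501953), 15.52410888671875)
[ 0.4622 -0.0911  0.072 ] 0.0651 -16.64
[ 0.5245 -0.1097  0.072 ] 0.0683 -106.17
[ 0.5055 -0.1753  0.072 ] 0.0651 163.07
[ 0.4433 -0.1563  0.072 ] 0.068 73.85
[(np.float64(15.5), np.float64(18.7)), (np.float64(97.1), np.float64(8.1)), (np.float64(161.6), np.float64(6.3)), (np.float64(166.0), np.float64(8.2)), (np.float64(-166.0), np.float64(4.1)), (np.float64(-161.6), np.float64(6.3)), (np.float64(-90.0), np.float64(5.0)), (np.float64(-72.5), np.float64(19.9))]
```

```bash
python3 -m pendant '[[1,[0,0,-0.02],[0,0,0]],[1,[0.04,0.01,-0.02],[0,0,0]]]'
```

```text
clock: 0.27
tool_pos: [0.1897, 0.6409, 0.2484]
orientation: [-179.8, 0.0, -13.1]
force: [1.9, 1.3, 1.6]
opening: 0.0879
gripper_force: 0.0
```

```bash
python3 -m pendant '[[1,[0.288,0.228,-0.02],[0,0,0]],[1,[0.288,0.228,-0.02],[0,0,0]],[1,[0.288,0.228,-0.02],[0,0,0]],[1,[0.288,0.228,-0.02],[0,0,0]],[1,[0.288,0.228,-0.02],[0,0,0]],[1,[0.288,0.228,-0.02],[0,0,0]],[1,[0.288,0.228,-0.02],[0,0,0]],[1,[0.288,0.228,-0.02],[0,0,0]],[1,[0.288,0.228,-0.02],[0,0,0]],[1,[0.288,0.228,-0.02],[0,0,0]]]'
python3 -m pendant '[[1,[0.176,0.456,0],[0,0,0]],[1,[0.176,0.456,0],[0,0,0]],[1,[0.176,0.456,0],[0,0,0]],[1,[0.176,0.456,0],[0,0,0]],[1,[0.176,0.456,0],[0,0,0]],[1,[0.176,0.456,0],[0,0,0]],[1,[0.176,0.456,0],[0,0,0]],[1,[0.176,0.456,0],[0,0,0]],[1,[0.176,0.456,0],[0,0,0]],[1,[0.176,0.456,0],[0,0,0]]]'
```

```text
clock: 1.1
tool_pos: [0.4227, 0.3449, 0.267]
orientation: [180.0, -0.0, -13.6]
force: [-1.1, 0.4, 0.4]
opening: 0.0879
gripper_force: 0.0
clock: 1.93
tool_pos: [0.4758, -0.0657, 0.2667]
orientation: [-180.0, -0.0, -13.4]
force: [1.3, 0.8, 0.8]
opening: 0.0873
gripper_force: 0.0
```

```bash
python3 -m pendant '[[1,[0.024,0.06,0],[0,0,0]],[1,[0.024,0.06,0.05],[0,0,0]],[1,[0.024,0.06,0.05],[0,0,0]],[1,[0.024,0.06,0.05],[0,0,0]],[1,[0.024,0.06,0.05],[0,0,0]]]'
python3 - <<'E'
from h import *
from plant import sensors
o=sensors.get_obs();print(o["tool_pos"],o["orientation"],o["joint_pos"])
for n in("top","side"): cv2.imwrite(f"pics/{n}1.png",viewer.snapshot(n)[:,:,::-1])
a=cv2.imread("pics/top1.png");b=cv2.imread("pics/side1.png")
cv2.imwrite("pics/c2.png",np.hstack([a[100:400,140:540],b[50:350,160:560]]))
E
```

```text
clock: 2.35
tool_pos: [0.4852, -0.1281, 0.2162]
orientation: [179.9, 0.1, -13.5]
force: [0.3, -0.5, 0.1]
opening: 0.0876
gripper_force: 0.0
[ 0.48522884 -0.12811322  0.21616501] [ 1.79947647e+02  1.03700859e-01 -1.34569650e+01] [ 7.68805552e+00  4.60601179e+00 -2.15400003e+01  1.27090318e-02
 -6.39695924e+01  6.88494380e+01]
```

View pics/c2.png

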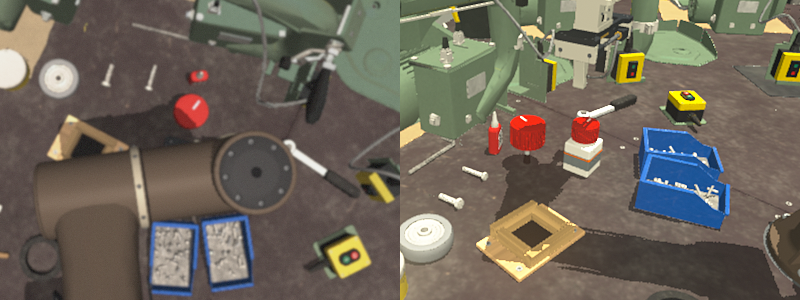

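The top crop shows the arm over the jar. The side crop shows the fingers at (583,80), directly above the red cap at (585,130), and nothing is in the way of the descent.

```bash
python3 -m pendant '[[1,[0.002,0.006,0.03],[0,0,0]],[1,[0.002,0.006,0.06],[0,0,0]],[1,[0.002,0.006,0.09],[0,0,0]],[1,[0.002,0.006,0.115],[0,0,0]],[1,[0.002,0.006,0.128],[0,0,0]],[1,[0.002,0.006,0.128],[0,0,0]],[1,[0.002,0.006,0.128],[0,0,0]]]'
python3 -m pendant '[[-1,[0,0,0],[0,0,0]],[-1,[0,0,0],[0,0,0]],[-1,[0,0,0],[0,0,0]],[-1,[0,0,0],[0,0,0]],[-1,[0,0,0],[0,0,0]],[-1,[0,0,0],[0,0,0]],[-1,[0,0,0],[0,0,0]],[-1,[0,0,0],[0,0,0]],[-1,[0,0,0],[0,0,0]],[-1,[0,0,0],[0,0,0]]]'
```

```text
clock: 3.03
tool_pos: [0.4871, -0.1332, 0.0895]
orientation: [180.0, -0.0, -13.3]
force: [0.4, 0.1, 1.1]
opening: 0.0874
gripper_force: 0.0
clock: 3.87
tool_pos: [0.4865, -0.134, 0.0889]
orientation: [-180.0, -0.0, -13.4]
force: [-1.8, 3.0, 5.6]
opening: 0.0569
gripper_force: 30.0
```

```bash
python3 -m pendant '[[-1,[0,0,-0.01],[0,0,0]],[-1,[0,0,-0.03],[0,0,0]],[-1,[0,0,-0.055],[0,0,0]],[-1,[0,0,-0.075],[0,0,0]],[-1,[0,0,-0.08],[0,0,0]],[-1,[0,0,-0.08],[0,0,0]],[-1,[0,0,-0.08],[0,0,0]]]'
python3 -m pendant '[[-1,[-0.001,-0.01,0],[0,0,1]],[-1,[-0.003,-0.03,0],[0,0,2]],[-1,[-0.006,-0.06,0],[0,0,4]],[-1,[-0.009,-0.09,0],[0,0,6]],[-1,[-0.012,-0.12,0],[0,0,8]],[-1,[-0.015,-0.15,0],[0,0,10]],[-1,[-0.018,-0.18,0],[0,0,11]],[-1,[-0.021,-0.21,0],[0,0,12]],[-1,[-0.024,-0.24,0],[0,0,12]],[-1,[-0.026,-0.257,0],[0,0,12]]]'
python3 -m pendant '[[-1,[0,0,0],[0,0,0]],[-1,[0,0,0],[0,0,0]],[-1,[0,0,0],[0,0,0]]]'
python3 - <<'E'
from h import *
for n in("top","side"): cv2.imwrite(f"pics/{n}2.png",viewer.snapshot(n)[:,:,::-1])
a=cv2.imread("pics/top2.png");b=cv2.imread("pics/side2.png")
cv2.imwrite("pics/c3.png",cv2.resize(b[110:360,180:430],None,fx=2.4,fy=2.4,interpolation=cv2.INTER_CUBIC))
E
```

```text
clock: 4.45
tool_pos: [0.4852, -0.1339, 0.1674]
orientation: [-180.0, 0.1, -13.4]
force: [-0.6, -0.8, -6.8]
opening: 0.0574
gripper_force: 30.0
clock: 5.28
tool_pos: [0.5198, 0.1243, 0.1663]
orientation: [179.9, 0.1, -25.4]
force: [-0.8, 0.0, -5.2]
opening: 0.0568
gripper_force: 30.0
clock: 5.53
tool_pos: [0.5193, 0.1214, 0.1668]
orientation: [179.8, 0.1, -25.4]
force: [0.3, -0.5, -5.7]
opening: 0.0574
gripper_force: 30.0
```

View pics/c3.png

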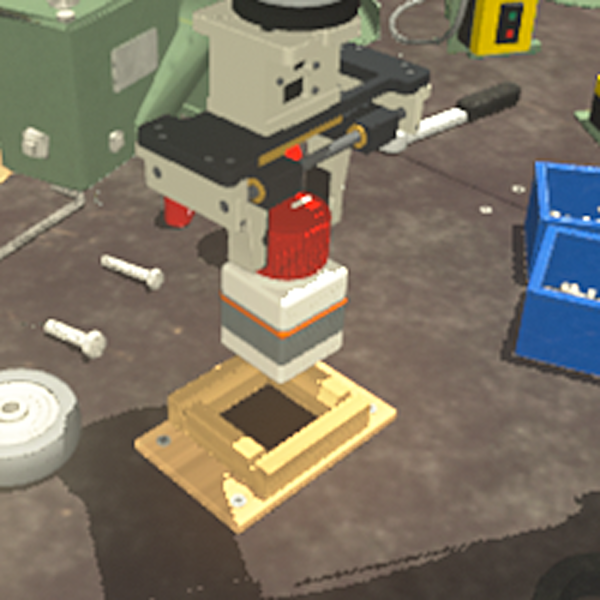

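The jar hangs level under the gripper. Its front shoulder corners are at crop (221,267), (280,300) and (348,266), over the pocket opening at crop (270,415). I'll check its yaw and the block's from this view.

```bash
python3 - <<'E'
from h import *
f=lambda x,y:((x+.5)/2.4-.5+180,(y+.5)/2.4-.5+110)
def seg(a,b,z,l):
    A,B=onz("side",f(*a),z),onz("side",f(*b),z);d=B-A;print(l,A.round(4),B.round(4),np.linalg.norm(d).round(4),(np.degrees(np.arctan2(d[1],d[0]))%90).round(2))
# orange stripe edge detection: lower contour per column
b=cv2.imread("pics/side2.png");h=cv2.cvtColor(b,cv2.COLOR_BGR2HSV)
m=((h[...,0]>3)&(h[...,0]<16)&(h[...,1]>130)&(h[...,2]>120)).astype(np.uint8);m[:225]=0;m[260:]=0;m[:,:268]=0;m[:,330:]=0
pts=[(x,np.average(np.nonzero(m[:,x])[0])) for x in range(268,330) if m[:,x].sum()>=1]
pts=np.array(pts);print(pts[0],pts[-1],len(pts))
k=pts[np.argmax(pts[:,1])];print("corner",k)
for sgn,lab in((-1,"L"),(1,"R")):
    q=pts[(sgn*(pts[:,0]-k[0])>3)]
    c=np.polyfit(q[:,0],q[:,1],1);xa,xb=q[0,0],q[-1,0]
    A,B=[onz("side",(x,np.polyval(c,x)),.078+.045) for x in(xa,xb)];d=B-A
    print(lab,A.round(4),B.round(4),np.linalg.norm(d).round(4),(np.degrees(np.arctan2(d[1],d[0]))%90).round(2))
seg((137,442),(238,530),.01,"boardL");seg((238,530),(396,412),.01,"boardR")
seg((221,267),(284,300),.150,"shL");seg((284,300),(348,266),.150,"shR")
seg((222,346),(284,381),.078,"botL");seg((284,381),(343,351),.078,"botR")
E
```

```text
[271. 232.] [324.  234.5] 54
corner [296. 249.]
L [0.5617 0.1361 0.123 ] [0.5188 0.1566 0.123 ] 0.0475 64.4
R [0.5056 0.1563 0.123 ] [0.4766 0.1124 0.123 ] 0.0526 56.56
boardL [0.6095 0.1806 0.01  ] [0.5136 0.2353 0.01  ] 0.1104 60.31
boardR [0.5136 0.2353 0.01  ] [0.4358 0.0867 0.01  ] 0.1678 62.35
shL [0.5594 0.1388 0.15  ] [0.5085 0.1609 0.15  ] 0.0555 66.5
shR [0.5085 0.1609 0.15  ] [0.4781 0.109  0.15  ] 0.0602 59.61
botL [0.5598 0.1345 0.078 ] [0.507  0.1567 0.078 ] 0.0573 67.27
botR [0.507  0.1567 0.078 ] [0.476  0.1114 0.078 ] 0.0548 55.59
```

```bash
python3 -m pendant '[[-1,[-0.0015,-0.0115,0],[0,0,0]],[-1,[-0.0015,-0.0115,0.01],[0,0,0]],[-1,[-0.0015,-0.0115,0.02],[0,0,0]],[-1,[-0.0015,-0.0115,0.03],[0,0,0]],[-1,[-0.0015,-0.0115,0.036],[0,0,0]],[-1,[-0.0015,-0.0115,0.036],[0,0,0]],[-1,[-0.0015,-0.0115,0.036],[0,0,0]]]'
python3 -m pendant '[[-1,[0,0,0.003],[0,0,0]],[-1,[0,0,0.006],[0,0,0]],[-1,[0,0,0.009],[0,0,0]],[-1,[0,0,0.012],[0,0,0]],[-1,[0,0,0.012],[0,0,0]]]'
```

```text
clock: 6.22
tool_pos: [0.5237, 0.1326, 0.1319]
orientation: [179.9, 0.0, -25.4]
force: [0.4, 0.2, -5.8]
opening: 0.0572
gripper_force: 30.0
clock: 6.63
tool_pos: [0.5237, 0.1329, 0.1199]
orientation: [180.0, 0.0, -25.4]
force: [0.2, 0.8, -5.1]
opening: 0.0575
gripper_force: 30.0
```

```bash
python3 -m pendant '[[-1,[0,0,0.003],[0,0,0]],[-1,[0,0,0.006],[0,0,0]],[-1,[0,0,0.008],[0,0,0]],[-1,[0,0,0.008],[0,0,0]]]'
python3 - <<'E'
from plant import sensors
o=sensors.get_obs();print(o["force"],o["moment"])
E
```

```text
clock: 6.97
tool_pos: [0.5235, 0.1327, 0.1119]
orientation: [179.9, 0.0, -25.4]
force: [-0.4, -0.9, -4.3]
opening: 0.0575
gripper_force: 30.0
[-0.44084398 -0.8656394  -4.26566547] [-0.55101753  0.11170381  0.05982684]
```

```bash
python3 -m pendant '[[-1,[0,0,0.003],[0,0,0]],[-1,[0,0,0.006],[0,0,0]],[-1,[0,0,0.009],[0,0,0]],[-1,[0,0,0.011],[0,0,0]],[-1,[0,0,0.011],[0,0,0]]]'
python3 -m pendant '[[-1,[0,0,0.001],[0,0,0]],[-1,[0,0,0.002],[0,0,0]],[-1,[0,0,0.003],[0,0,0]],[-1,[0,0,0.003],[0,0,0]]]'
```

```text
clock: 7.38
tool_pos: [0.5236, 0.1328, 0.1008]
orientation: [179.9, 0.0, -25.4]
force: [-1.1, -1.8, -6.6]
opening: 0.0572
gripper_force: 30.0
clock: 7.72
tool_pos: [0.5242, 0.1328, 0.0992]
orientation: [180.0, -0.0, -25.4]
force: [-3.1, -4.1, 2.0]
opening: 0.0575
gripper_force: 30.0
```

```bash
python3 -m pendant '[[-1,[0,0,0.001],[0,0,0]],[-1,[0,0,0.001],[0,0,0]],[-1,[0,0,0.001],[0,0,0]],[-1,[0,0,0.001],[0,0,0]],[-1,[0,0,0.001],[0,0,0]]]'
python3 - <<'E'
from h import *
from plant import sensors
o=sensors.get_obs();print(o["tool_pos"],o["force"],o["moment"],o["joint_pos"])
b=viewer.snapshot("side")[:,:,::-1];cv2.imwrite("pics/side3.png",b)
cv2.imwrite("pics/c4.png",cv2.resize(b[150:350,210:370],None,fx=3,fy=3,interpolation=cv2.INTER_CUBIC))
E
```

```text
clock: 8.13
tool_pos: [0.5244, 0.1328, 0.0989]
orientation: [-180.0, -0.1, -25.4]
force: [-4.7, -4.4, 7.2]
opening: 0.057
gripper_force: 30.0
[0.52440093 0.13284381 0.09891428] [-4.69321686 -4.4239034   7.21645334] [-1.74761886  1.64229552 -0.00530273] [ 35.00995627  14.90017849 -25.96823841   0.05068482 -49.07976704
  29.57646059]
```

View pics/c4.png

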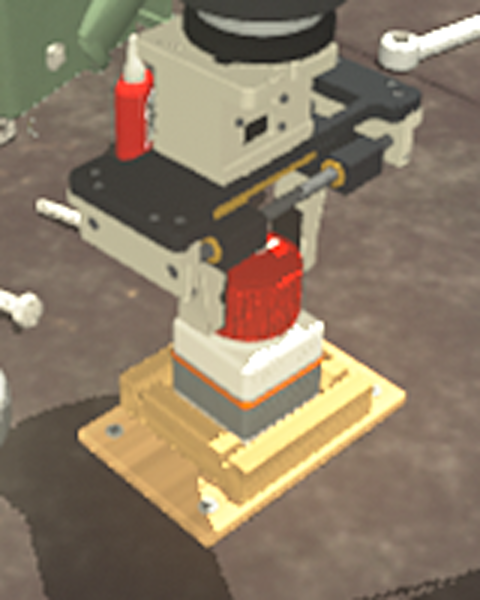

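The jar is down in the pocket: its stripe is just above the batten tops and its sides are parallel to the battens, at about crop (250,400). Next is unscrewing, anticlockwise, so negative about tool z.

```bash
python3 -m pendant '[[-1,[0,0,0],[0,0,-4]],[-1,[0,0,-0.0003],[0,0,-8]],[-1,[0,0,-0.0005],[0,0,-12]],[-1,[0,0,-0.0007],[0,0,-16]],[-1,[0,0,-0.001],[0,0,-20]],[-1,[0,0,-0.001],[0,0,-20]]]'
python3 -c "
from plant import sensors
o=sensors.get_obs();print(o['moment'])"
```

```text
clock: 8.68
tool_pos: [0.525, 0.1334, 0.0998]
orientation: [-179.9, -0.1, -5.2]
force: [-3.2, -2.1, 5.2]
opening: 0.0573
gripper_force: 30.0
[-0.72482246  1.05161756  0.05060933]
```

```bash
python3 -m pendant '[[-1,[0,0,-0.0002],[0,0,-4]],[-1,[0,0,-0.0004],[0,0,-8]],[-1,[0,0,-0.0006],[0,0,-12]],[-1,[0,0,-0.0008],[0,0,-16]],[-1,[0,0,-0.001],[0,0,-20]],[-1,[0,0,-0.0012],[0,0,-24]],[-1,[0,0,-0.0014],[0,0,-28]],[-1,[0,0,-0.0016],[0,0,-32]]]'
python3 - <<'E'
from h import *
from plant import sensors
o=sensors.get_obs();print(o["moment"])
b=viewer.snapshot("side")[:,:,::-1];cv2.imwrite("pics/side4.png",b)
a=cv2.imread("pics/side3.png")
f=lambda b:cv2.resize(b[215:305,255:330],None,fx=5,fy=5,interpolation=cv2.INTER_CUBIC)
cv2.imwrite("pics/c5.png",np.hstack([f(a),f(b)]))
E
```

```text
clock: 9.35
tool_pos: [0.5249, 0.1334, 0.1013]
orientation: [180.0, -0.1, 26.7]
force: [-2.9, -2.3, 5.4]
opening: 0.0571
gripper_force: 30.0
[-1.09355044  0.88069043 -0.18740203]
```

View pics/c5.png

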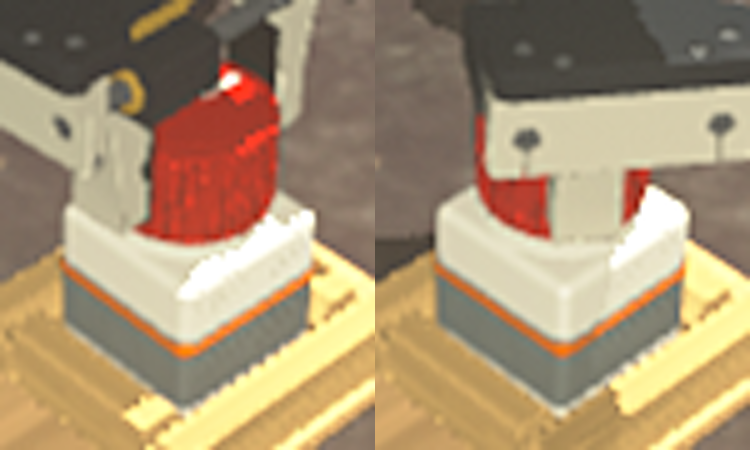

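The jar has not turned, and the cap edge at crop (540,238) sits slightly higher above the shoulder than before, so the thread is working. I'll turn the remaining 30°.

```bash
python3 -m pendant '[[-1,[0,0,-0.0002],[0,0,-4]],[-1,[0,0,-0.0004],[0,0,-8]],[-1,[0,0,-0.0006],[0,0,-12]],[-1,[0,0,-0.0008],[0,0,-16]],[-1,[0,0,-0.001],[0,0,-20]],[-1,[0,0,-0.0012],[0,0,-24]],[-1,[0,0,-0.0012],[0,0,-28]],[-1,[0,0,-0.0012],[0,0,-30]],[-1,[0,0,-0.0012],[0,0,-30]]]'
python3 -c "
from plant import sensors
o=sensors.get_obs();print(o['moment'],o['joint_pos'])"
python3 -m pendant '[[-1,[0,0,-0.001],[0,0,0]],[-1,[0,0,-0.002],[0,0,0]],[-1,[0,0,-0.003],[0,0,0]],[-1,[0,0,-0.003],[0,0,0]]]'
```

```text
clock: 10.15
tool_pos: [0.5252, 0.1336, 0.1028]
orientation: [179.9, -0.1, 56.6]
force: [-2.7, -2.6, 7.0]
opening: 0.0574
gripper_force: 30.0
[-9.82116907e-01  8.51562283e-01  2.66465473e-05] [ 3.50238723e+01  1.46575893e+01 -2.56875732e+01  4.22425197e-02
 -4.94943084e+01  1.11583212e+02]
clock: 10.48
tool_pos: [0.5245, 0.1334, 0.1046]
orientation: [180.0, -0.1, 56.6]
force: [0.8, -1.6, -0.0]
opening: 0.0571
gripper_force: 30.0
```

```bash
python3 -m pendant '[[-1,[0,0,-0.001],[0,0,0]],[-1,[0,0,-0.002],[0,0,0]],[-1,[0,0,-0.003],[0,0,0]],[-1,[0,0,-0.004],[0,0,0]],[-1,[0,0,-0.004],[0,0,0]]]'
python3 -c "
from plant import sensors
o=sensors.get_obs();print(o['tool_pos'],o['force'],o['moment'])"
```

```text
clock: 10.9
tool_pos: [0.5242, 0.1332, 0.1086]
orientation: [180.0, -0.0, 56.6]
force: [-0.4, -1.0, -1.0]
opening: 0.0573
gripper_force: 30.0
[0.52417641 0.13316819 0.108583  ] [-0.36310548 -0.98746116 -0.9669195 ] [-0.36366907 -0.12701022  0.00860634]
```

Only the cap's weight (about 0.8–1 N) is on the wrist, so the cap is free. Now I lift to a TCP height of about 0.136.

```bash
python3 -m pendant '[[-1,[0,0,-0.004],[0,0,0]],[-1,[0,0,-0.008],[0,0,0]],[-1,[0,0,-0.013],[0,0,0]],[-1,[0,0,-0.018],[0,0,0]],[-1,[0,0,-0.023],[0,0,0]],[-1,[0,0,-0.026],[0,0,0]],[-1,[0,0,-0.027],[0,0,0]],[-1,[0,0,-0.027],[0,0,0]],[-1,[0,0,-0.027],[0,0,0]],[-1,[0,0,-0.027],[0,0,0]]]'
python3 - <<'E'
from h import *
b=viewer.snapshot("side")[:,:,::-1];cv2.imwrite("pics/side5.png",b)
a=cv2.imread("pics/side3.png")
f=lambda b:cv2.resize(b[190:305,245:345],None,fx=4,fy=4,interpolation=cv2.INTER_CUBIC)
cv2.imwrite("pics/c6.png",np.hstack([f(a),f(b)]))
m=red(b);m[:190]=0;print([cv2.boundingRect(c) for c in blobs(m)])
E
```

```text
clock: 11.73
tool_pos: [0.5238, 0.1329, 0.1351]
orientation: [-180.0, 0.0, 56.6]
force: [-0.2, 0.5, -0.6]
opening: 0.0573
gripper_force: 30.0
[(276, 209, 28, 38), (249, 190, 12, 15)]
```

View pics/c6.png

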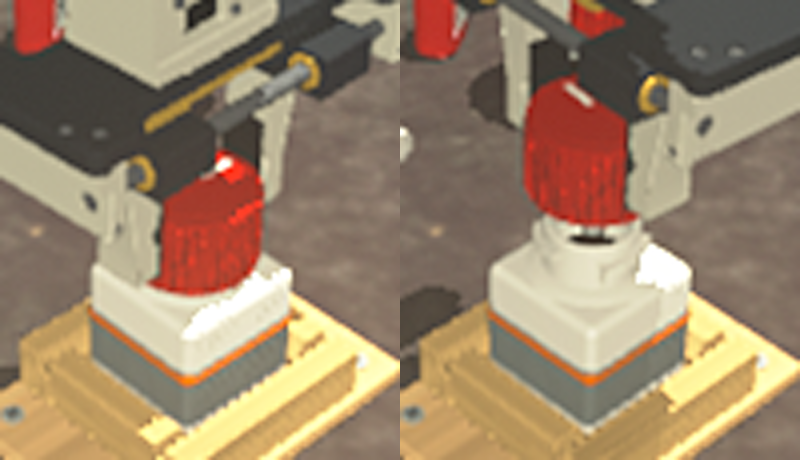

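The open jar is still seated, at crop (590,370). The cap, at (580,160), is upright above the neck, and the stem runs down into the mouth at (593,236). The cap's image rise matches about 35 mm of lift, so the grip has not slipped.

```bash
python3 -c "
from plant import workorder
print(workorder.close_job())"
```

```text
the job is handed in; nothing more can be done
None
```

The job is handed in: the jar is down in its pocket and open, and the gripper holds the cap upright about 18 mm above the mouth with the brush still hanging inside; no verdict came back.

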